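# Set a ground cold chisel under the bench magnifier

## Robot

A 7-joint arm with a two-finger parallel gripper is mounted at the origin on a cart in front of the work surface, level with it; the furniture and walls round the work are solid. World frame = base frame: x ahead of the robot, y to its left, z up, the work surface at z = 0. Lengths are in m, angles in rad, forces in N, time in s.
With the tool pointing down it reaches from about 0.4 to 0.875 m from the base axis. Payload 4.4 kg.
Tool frame: the origin (TCP) lies at the very end of the fingers, on their centre line; the grasp point (between the pads) lies bot.grip_depth behind it (bot.grip_depth is the distance from the TCP to the grasp point, in m); z points along the fingers, y is the line along which they close (so a half turn about z gives the same grasp; the last joint's range is limited). The gripper opens to 85 mm and grips with 20 to 120 N. Pads are 22 mm wide; open, the fingers measure 114 mm over their backs; the gripper's body (76 mm by 85 mm) begins 54 mm behind the grasp point. The pads swing forward as they close: fully open they stand 13 mm farther back than shut.
Start: joints at [-1.178, 0.628, 0.038, 1.517, -0.027, 0.996, -0.02], TCP at [0.288, 0.583, 0.231] pointing down, gripper open.
Joint ranges: [-3.06, 3.06], [-0.37, 2.12], [-1.25, 1.32], [0.18, 2.47], [-1.1, 4.24], [0.23, 1.98], [-2.94, 2.94]. Speed limits (rad/s): [2.57, 2.57, 3.14, 3.14, 3.14, 3.14, 3.14].

## Interface

Orientations are given as [roll, pitch, yaw] about the fixed x, y, z axes, in that order (R = Rz(yaw) Ry(pitch) Rx(roll)).
In Python, from bench import bot gives the robot as it stands. The module is installed in compiled form; this text tells all that it offers.
- The arm moves only by the tool apply_moves, never from a script. Its argument "deltas" is a list of rows, each an object with "travel": the shift along the tool's x, y, z in cm, a list of three; "dr": the turn, a rotation vector about the tool's x, y, z in degrees, a list of three. In form: [{"travel": [dx, dy, dz], "dr": [wx, wy, wz]}, ...]. A call has 1 to 12 rows; each row shifts and turns the commanded pose from where the row before left it, along the tool's axes as they then stand; what a row does not reach is not made up. A row lasts 1/10 s, in which the tool goes at most 50 mm and 8.59 degrees, less where a joint would pass 70% of its speed; a pose out of reach is approached as far as the arm can. A call is refused whole if a number of a shift passes 5 or a number of a turn 8.59, either way. A call with a gripper value outside its range is refused whole. "hand" is the opening, from -1 (shut) to 1 (fully open), set as the call begins (left out, the last holds). The fingers move at their own pace and stop on an object; the grip force is fixed at half the most. Time passes only in rows, so rows that do not move let the fingers close. It gives the time, the measured TCP pose, the force, the opening and the grip force at its end, in the units of the state.
- bot.observe(): the state, without advancing time (a new reading comes with each control period).
- bot.grab_frame(name): name is "scene" or "top" or "wrist"; returns a dict with "frame" (480x640x3 uint8, blue, green, red), "z_map" (480x640 float32, m along the optical axis (not along the pixel's ray), 0 where there is no reading), "fx", "fy", "cx", "cy" (pixels), "dist" ([k1, k2, p1, p2, k3] as OpenCV has them; the pictures are not rectified), "eye" and "orientation" of the camera in the world; the wrist camera has in their place "T_tool_cam" (4x4, takes a point from camera to tool coordinates, whose origin is the TCP and whose axes are the flange's). Camera axes: x right, y up, looking along -z (the intrinsics and any distortion apply to the point x, -y, -z); pixel columns grow to the right and rows downward; lengths in m; the calibration is good to about 2 mm. A picture is of the moment at which its call begins: read the wrist's pose just before it.
- bot.close_job(): hands the job in; it is judged then, once.
The state is a dict: "clock": time; "q": joint angles; "joint_vel": joint speeds; "effort": joint torques, N m; "ee_pos": TCP position; "ee_rot": TCP orientation; "contact_force": force on the tool from outside, world axes, zero at the start; "ft_torque": the same for the moment, N m; "opening": finger opening in m; "grasp_force": force on a finger pad.
Only numpy, scipy, OpenCV 4.12 (cv2) and the standard library are available. Lean on these libraries where they do the work, as an engineer would, in place of code of your own. Each camera call takes 0.05 s, during which the arm holds its last target. There are 200 camera calls.

## Task

Set up the freshly ground cold chisel for inspection: lay it in both vees of the sloping rest with its cutting edge at the upper end, the broad ground bevel facing up and its struck end home against the stop. Swivel and tilt the bench magnifier so that it looks straight at the chisel's edge, the middle of the edge lying on the line square through the middle of the lens. Leave the other things on the bench where they are.

Things in the scene. Friction and masses are not known exactly. Their poses are not given: they have to be found in the camera images.
- cold_chisel: loose dark steel cold chisel, 167 mm, about 0.24 kg; octagonal shank 19 mm across flats from y=-30 to +78 mm, tapering to the edge. Origin under its middle as it lies; y runs from edge (-83.5 mm) to struck end (+83.5), z up, x across; its axis is 9.6 mm above. Lies left or right of the rest, pointing any way; a nut and a bolt stand close beside its two ends, 32-45 mm from its axis
- chisel_edge (a point): middle of the chisel's cutting edge (23 mm wide along x, 2 mm thick); axes as the chisel's. The broad ground bevels face the chisel's +z and -z
- chisel_head (a point): middle of the chisel's flat struck end; axes as the chisel's
- vee_rest: fixed steel rest, base plate 140 x 70 x 8 mm, origin under its centre; x points level towards its upper end, z up. Two uprights carry vee notches that hold a bar at 30 degrees to the bench; a stop closes the lower end. Nothing but the base plate lies between the uprights
- vee_cradle: the rest's seat, sloping 30 deg: origin on the stop's face where the seated chisel's struck end sits, x up the slope along the seated axis, y level, z square to the slope, up. 90-deg vees, 10 mm thick, at x=18.5 and 103.5 mm, 33 mm wide at lips 3 mm above the axis; 75 mm free between for fingers, 40 mm deep below the axis. Friction can hold the chisel: it must be pushed down onto the stop
- stand_foot (a point): centre of the underside of the fixed bench magnifier's round grey foot (120 mm across) under its post (16 mm thick, 268 mm high with the swivel boss); its axes are the stand's: z up, x opposite to where the arm points at swivel 0 (the arm points to the robot's left and a little back towards the robot)
- swivel (a joint): angle of the magnifier's level arm about the upright post (rad, -1.5 to 1.5): 0 = the arm points along the stand's -x, positive turns it counter-clockwise seen from above, which brings the lens nearer to the robot. Stiff, stays where it is left (0.5 N m: about 2 N at the handle)
- tilt (a joint): angle of the lens in the yoke (rad, -0.6 to 1.1) about the level axis across the arm through the lens's middle: 0 = lens level, positive = handle down and the side near the post up. Stiff, stays where it is left (0.2 N m: about 2.2 N at the handle)
- lens (a point): middle of the magnifier's lens, 250 mm above the bench, 185 mm from the post's axis; z = line of sight square through the lens (up when level), x along the lens towards the post, y across. Rim 94 mm across, 14 mm thick, in a half-round yoke of 60 mm radius on its post side, 152 mm wide over the two clamp knobs
- lens_handle (a point): middle of the lens's straight round black handle, on the rim's far side from the post in the plane of the lens: 90 mm from the lens's middle, 14 mm thick, reaching from 56 to 122 mm from the lens's middle; axes as lens (the handle lies along x). Moving it turns both joints
- grinder_top (a point): top of the air grinder held in the bench vice, 250 mm high; fixed obstacles: vice and grinder at x 0.34-0.51, y over 0.18 m; open carton 170 mm high (flaps higher) at x 0.62-0.85, y -0.45 to -0.26, beside the magnifier's foot; wall switch at x 0.36-0.46, y below -0.45, from 260 mm up; spray can 225 mm high at (0.79, 0.28); tin 74 mm high at (0.56, -0.465)
- pliers: bystander: pliers with red sleeves, 165 x 52 x 12 mm, lying on the other side from the chisel; origin under its middle
- nut_a: bystander: steel nut 22 x 19 x 10 mm, origin under its middle
- bolt_a: bystander: steel bolt standing on its head, 53 mm high, origin under it
- bolt_b: bystander: steel bolt standing on its head, 38 mm high, origin under it
- pipe_nipple: bystander: brass pipe fitting 34 mm wide, 38 mm high, origin under it
- flat_offcut: bystander: flat steel 160 x 40 x 8 mm, origin under its middle
- angle_offcut: bystander: steel angle 120 x 35 x 35 mm, origin under its middle

How it is judged:
At the end, for the whole second after the job is handed in: Chisel released and still in both vees, edge end up, struck end within 6 mm of the stop, within 5 mm of the axis, 3.5 deg of the slope and 11 deg of bevel-up; the middle of its edge under the lens, within 14 mm (each way across) of the line square through the lens's middle; magnifier at rest (x of chisel_head in the frame of vee_cradle between -0.003 and 0.006 m and y of chisel_head in the frame of vee_cradle between -0.005 and 0.005 m and z of chisel_head in the frame of vee_cradle between -0.005 and 0.005 m and x of chisel_edge in the frame of vee_cradle above 0.15 m and angle between the y axis of cold_chisel and the x axis of vee_cradle, either way round below 0.06 rad and angle between the z axis of cold_chisel and the z axis of vee_cradle, either way round below 0.2 rad and x of chisel_edge in the frame of lens between -0.014 and 0.014 m and y of chisel_edge in the frame of lens between -0.014 and 0.014 m and z of chisel_edge in the frame of lens below 0 m and linear speed of cold_chisel below 0.02 m/s and velocity of joint swivel between -0.05 and 0.05 rad/s and velocity of joint tilt between -0.05 and 0.05 rad/s); the robot touches nothing.
It fails at once if another thing on the bench is moved more than 30 mm (distance of any of pliers, nut_a, bolt_a, bolt_b, pipe_nipple, flat_offcut, angle_offcut from where it was at the start of the episode above 0.03 m).
It also fails if it takes over 72 s, if anything falls off the work surface, if the arm or the gripper's body presses on something with over 40 N, if the wrist force passes 120 N, or if a joint passes its speed limit or range.

## Working session

There is one attempt and no reset: what is moved stays moved. The work goes in short steps, Python scripts to look and compute and a tool call to move; the robot and the scene stay as the last step left them, time stands still between calls to the robot, and variables do not carry over. Pictures are saved under pics/ and viewed, at most 10 in all, crops included, and the job is handed in when it is done.

Besides the shell and the picture viewer there is one more tool, called after "Emit:" as name(argument=value, ...) on one line, values as JSON. apply_moves: Moves the arm, as the interface text tells. Its arguments: {"type":"object","properties":{"deltas":{"type":"array"},"hand":{"type":"number"}},"required":["deltas"]}

```bash
mkdir -p pics
cat > h.py <<'E'
import numpy as np,cv2
from scipy.spatial.transform import Rotation as R
from bench import bot
def rot(o):
    o=np.array(o,float)
    if o.shape==(3,3): return o
    if o.size==4: return R.from_quat(o).as_matrix()
    return R.from_euler('xyz',o).as_matrix()
def cloud(name):
    s=bot.observe(); f=bot.grab_frame(name)
    K=np.array([[f['fx'],0,f['cx']],[0,f['fy'],f['cy']],[0,0,1]])
    u,v=np.meshgrid(np.arange(640.),np.arange(480.))
    p=cv2.undistortPoints(np.stack([u,v],-1).reshape(-1,1,2),K,np.array(f['dist'],float)).reshape(480,640,2)
    z=f['z_map']; P=np.stack([p[...,0]*z,-p[...,1]*z,-z],-1)
    if name=='wrist':
        T=np.array(f['T_tool_cam']); P=P@T[:3,:3].T+T[:3,3]
        W=P@rot(s['ee_rot']).T+np.array(s['ee_pos'])
    else: W=P@rot(f['orientation']).T+np.array(f['eye'])
    W[z<=0]=np.nan
    return f['frame'],W
E
python3 - <<'E'
from h import *
s=bot.observe(); print(s, bot.grip_depth)
for n in('scene','top'):
    im,W=cloud(n); cv2.imwrite(f'pics/{n}0.png',im); np.save(n+'.npy',W); 
    f=bot.grab_frame(n); print(n,f['eye'],f['orientation'],f['fx'],f['dist'])
E
```

```text
{'clock': 0.0, 'q': array([-1.1777966 ,  0.62934312,  0.03842918,  1.51835552, -0.02700777,
        0.99627753, -0.0199892 ]), 'joint_vel': array([-0.00065551, -0.00024453, -0.00180147, -0.00052945,  0.00034178,
        0.00028051,  0.00075082]), 'effort': array([ 9.22257968e-04, -5.63386273e+01,  1.22690152e+00, -1.93446475e+01,
        1.11490890e-02,  1.04197883e-02, -6.05269435e-06]), 'ee_pos': array([0.28756123, 0.58224956, 0.23039478]), 'ee_rot': array([-3.13972666e+00,  1.00691698e-05,  2.68281013e+00]), 'contact_force': array([ 0.02814342, -0.05525727, -0.42241878]), 'ft_torque': array([ 0.03455525,  0.05254286, -0.02147694]), 'grasp_force': 0.0, 'opening': 0.0853933308911254} 0.0187
scene [-0.25325656 -0.4626855   1.16022271] [ 0.73046746  0.01143744 -1.07969278] 524.653306140447 [0.0035026 0.        0.        0.        0.       ]
top [ 0.46226662 -0.05978566  1.22246053] [ 0.0719647  -0.00402711 -1.54346036] 481.29126824869735 [0.00920762 0.         0.         0.         0.        ]
```

View pics/top0.png

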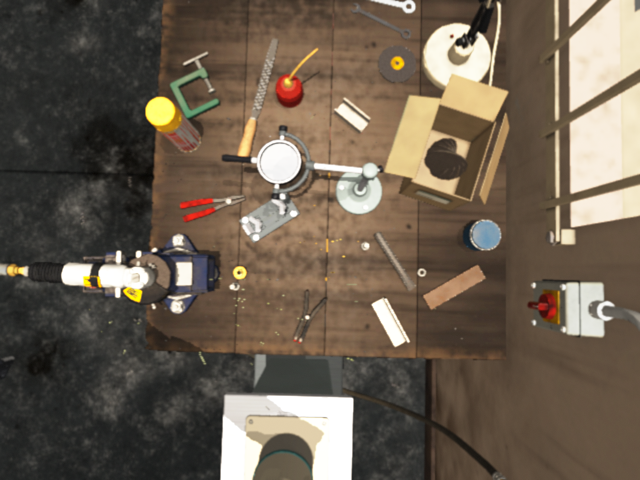

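View pics/scene0.png

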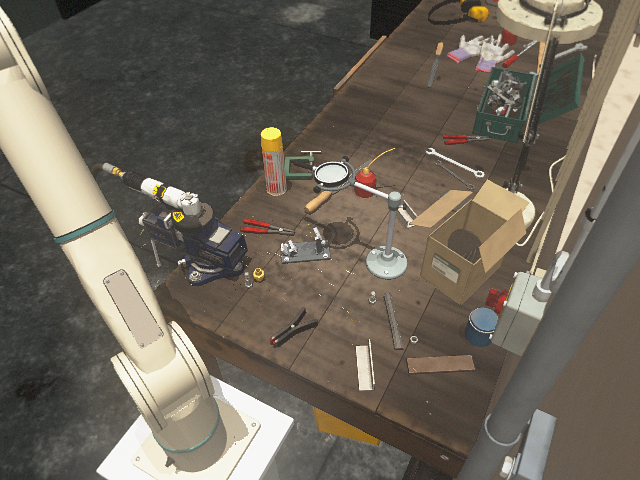

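The top view shows the chisel from (377,235) to (413,288), with the bolt at (365,245) and the nut at (422,272). The rest is at (269,218), the lens at (280,162) and the post at (369,172). Next I'll measure these from depth.

Run:
```python
from h import *
im=cv2.imread('pics/top0.png'); sc=cv2.imread('pics/scene0.png')
a=cv2.resize(im[225:300,355:435],(400,375),interpolation=cv2.INTER_CUBIC)
b=cv2.resize(im[185:260,230:310],(400,375),interpolation=cv2.INTER_CUBIC)
c=cv2.resize(sc[220:265,270:350],(400,225),interpolation=cv2.INTER_CUBIC)
d=cv2.resize(sc[285:355,365:425],(193,225),interpolation=cv2.INTER_CUBIC)
e=np.zeros((225,207,3),np.uint8)
cv2.imwrite('pics/crop1.png',np.vstack([np.hstack([a,b]),np.hstack([c,d,e])]))
W=np.load('top.npy'); S=np.load('scene.npy')
Z=W[...,2]
# table height
print('table',np.nanmedian(Z[290:330,250:290]), np.nanmedian(S[300:330,290:340,2]))
def seg(W,lo,hi,zlo,zhi):
    m=(W[...,0]>lo[0])&(W[...,0]<hi[0])&(W[...,1]>lo[1])&(W[...,1]<hi[1])&(W[...,2]>zlo)&(W[...,2]<zhi)
    return m
c=W[261,395]; print('chisel pt',c)
for n,A in(('top',W),('scene',S)):
    m=seg(A,c[:2]-.13,c[:2]+.13,.008,.08)
    k,l,st,ce=cv2.connectedComponentsWithStats(m.astype(np.uint8))
    for i in range(1,k):
        if st[i,4]<8: continue
        p=A[l==i]; mu=p.mean(0); U,s,V=np.linalg.svd(p[:,:2]-mu[:2],full_matrices=False); t=(p[:,:2]-mu[:2])@V[0]; w=(p[:,:2]-mu[:2])@V[1]
        print(n,ce[i].round(),st[i,4],mu.round(4),'zmax',p[:,2].max().round(4),'L',np.ptp(t).round(4),'W',np.ptp(w).round(4),'mid',(mu[:2]+V[0]*(t.max()+t.min())/2+V[1]*(w.max()+w.min())/2).round(4),'dir',V[0].round(4))
# widths along chisel handled visually; rest
for n,A,px in(('top',W,(218,269)),('scene',S,(250,305))):
    r=A[px]; print(n,'rest pt',r)
r=W[218,269]
print('lens',W[162,280],'boss',W[172,369],'foot',W[200,357],'handle',W[158,237], W[158,230])
np.set_printoptions(linewidth=250)
print((W[190:245:2,236:304:2,2]*1000).round().astype(int))
```

```text
table 0.0002980860946182329 0.001653199900363278
chisel pt [ 0.49296731 -0.25564161  0.02024378]
top [359. 211.] 99 [ 0.618  -0.1632  0.013 ] zmax 0.019 L 0.0664 W 0.0108 mid [ 0.617 -0.164] dir [ 0.0198 -0.9998]
top [395. 261.] 514 [ 0.4932 -0.2555  0.016 ] zmax 0.0252 L 0.1668 W 0.0226 mid [ 0.4945 -0.2554] dir [-0.8298 -0.558 ]
top [365. 245.] 36 [ 0.5306 -0.1798  0.0249] zmax 0.041 L 0.0183 W 0.0158 mid [ 0.5313 -0.182 ] dir [-0.1155  0.9933]
top [419. 271.] 8 [ 0.4698 -0.3176  0.0105] zmax 0.0129 L 0.0112 W 0.0035 mid [ 0.47   -0.3177] dir [-0.8784  0.4779]
top [422. 275.] 12 [ 0.4608 -0.3253  0.0097] zmax 0.0122 L 0.0162 W 0.0058 mid [ 0.4614 -0.3262] dir [-0.3516  0.9361]
top [352. 284.] 10 [ 0.4338 -0.1454  0.0608] zmax 0.0671 L 0.0224 W 0.0002 mid [ 0.4339 -0.1455] dir [ 0.0137 -0.9999]
top [435. 297.] 188 [ 0.4069 -0.3597  0.0101] zmax 0.0151 L 0.063 W 0.0413 mid [ 0.4088 -0.3635] dir [-0.586   0.8103]
top [389. 306.] 53 [ 0.3816 -0.2402  0.0283] zmax 0.0406 L 0.0434 W 0.0067 mid [ 0.382  -0.2398] dir [-0.8717 -0.49  ]
scene [380. 273.] 105 [ 0.6167 -0.1653  0.0139] zmax 0.
[... 20575 characters left out ...]
3                    4                    2                   -3                    3                    5                    0                   -2
                    -4                    1                    1                    4                    2                   -2                    0                    1                    2                    4                    2
                     2                    3                    0                    2                    1                    2                   -5                   -5                    0                    1                   -2
                     0]]<stdin>:30: RuntimeWarning: invalid value encountered in cast
```

View pics/crop1.png

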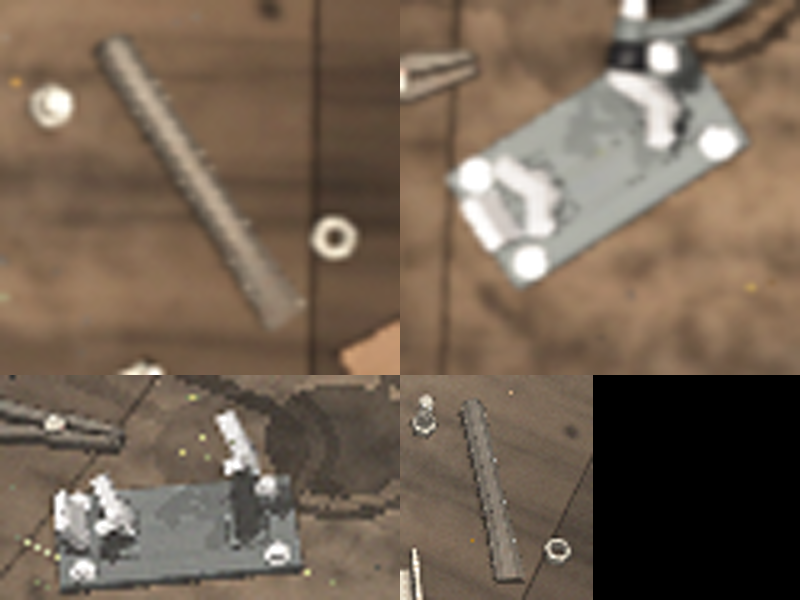

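The chisel's wide, flared end points toward the robot and right, so that end is the edge. The rest's stop is at its left end (37 mm) and its tall upright (80 mm) at the right, under the lens arm. Next I'll fit these and plan the first move.

```bash
cat > fit.py <<'E'
from h import *
def restfit(Ws):
    P=np.vstack([w.reshape(-1,3) for w in Ws]); P=P[~np.isnan(P[:,0])]
    c=np.array([.598,.06]); 
    P=P[(np.linalg.norm(P[:,:2]-c,axis=1)<.085)&(P[:,2]<.11)]
    a=P[(P[:,2]>.005)&(P[:,2]<.014)]
    # drop isolated points
    from scipy.spatial import cKDTree
    n=np.array([len(x) for x in cKDTree(a[:,:2]).query_ball_point(a[:,:2],.006)]); a=a[n>np.median(n)*.45]
    r=cv2.minAreaRect(a[:,:2].astype(np.float32)*1000)
    h=P[P[:,2]>.06][:,:2].mean(0)-P[(P[:,2]>.02)&(P[:,2]<.045)][:,:2].mean(0)
    print('rect mm',r,'dir',np.degrees(np.arctan2(h[1],h[0])))
    return P,r
def prof(P,c,ang):
    h=np.array([np.cos(ang),np.sin(ang)]); n=np.array([-h[1],h[0]])
    q=P[:,:2]-c; return np.c_[q@h,q@n,P[:,2]]
E
python3 - <<'E'
from fit import *
W=np.load('top.npy');S=np.load('scene.npy')
for A in([W],[S],[W,S]): P,r=restfit(A)
for nm,A in(('top',W),('scene',S)):
    P,_=restfit([A]); 
    q=prof(P,np.array(r[0])/1000,np.radians(-57))
    for lo in np.arange(-.08,.08,.01):
        k=q[(q[:,0]>lo)&(q[:,0]<lo+.01)&(q[:,2]>.018)]
        if len(k)>2: print(nm,lo.round(3),len(k),'y',k[:,1].min().round(4),k[:,1].max().round(4),'z',k[:,2].min().round(4),k[:,2].max().round(4))
    d=np.array([-.829,-.559]); p=A.reshape(-1,3); q=p[:,:2]-[.494,-.2555]; t=q@d; w=q@[-d[1],d[0]]
    for lo in np.arange(-.09,.09,.02):
        k=(t>lo)&(t<lo+.02)&(abs(w)<.016)&(p[:,2]>.006); print('ch',lo.round(3),k.sum(),p[k,2].mean().round(4),w[k].min().round(4),w[k].max().round(4))
E
```

```text
rect mm ((613.9942626953125, 73.98810577392578), (111.07865905761719, 139.17469787597656), 33.66472244262695) dir -56.30280643841915
rect mm ((611.1552124023438, 71.51675415039062), (124.50698852539062, 139.71949768066406), 35.86121368408203) dir -54.48285268503834
rect mm ((612.9279174804688, 72.5436782836914), (114.0652847290039, 139.71531677246094), 33.32279586791992) dir -55.558683547064476
rect mm ((613.9942626953125, 73.98810577392578), (111.07865905761719, 139.17469787597656), 33.66472244262695) dir -56.30280643841915
top -0.07 42 y -0.033 -0.0066 z 0.0219 0.0387
top -0.06 42 y -0.0335 0.0064 z 0.0185 0.0329
top -0.05 31 y -0.0401 0.0031 z 0.0267 0.0422
top -0.04 59 y -0.0395 0.0019 z 0.0184 0.0451
top -0.03 18 y -0.031 -0.0075 z 0.0187 0.0286
top 0.02 13 y -0.038 0.0046 z 0.0693 0.0833
top 0.03 59 y -0.0398 0.0023 z 0.0643 0.0877
top 0.04 37 y -0.0308 -0.0057 z 0.0196 0.0766
ch -0.09 45 0.016 -0.0111 0.01
ch -0.07 61 0.017 -0.0089 0.0094
ch -0.05 61 0.0169 -0.0089 0.0094
ch -0.03 62 0.0167 -0.0093 0.0103
ch -0.01 61 0.0169 -0.0091 0.0093
ch 0.01 62 0.0162 -0.01 0.0096
ch 0.03
[... 206 characters left out ...]
-54.48285268503834
scene -0.07 26 y -0.0362 -0.0089 z 0.0194 0.0394
scene -0.06 32 y -0.0472 0.0027 z 0.0181 0.0336
scene -0.05 16 y -0.0427 -0.0037 z 0.0182 0.0449
scene -0.04 41 y -0.0429 -0.003 z 0.0188 0.0456
scene -0.03 9 y -0.033 -0.0126 z 0.0191 0.0285
scene 0.02 8 y -0.0385 -0.0037 z 0.076 0.0845
scene 0.03 62 y -0.043 0.003 z 0.0212 0.0859
scene 0.04 41 y -0.0353 -0.0059 z 0.0199 0.0786
ch -0.09 26 0.0178 -0.0084 0.0089
ch -0.07 50 0.0173 -0.0143 0.0154
ch -0.05 47 0.0178 -0.0108 0.0093
ch -0.03 54 0.0172 -0.0082 0.0105
ch -0.01 46 0.0181 -0.0089 0.0092
ch 0.01 53 0.0169 -0.0088 0.0103
ch 0.03 56 0.0167 -0.0089 0.0146
ch 0.05 65 0.0154 -0.0102 0.0109
ch 0.07 51 0.0125 -0.0106 0.0148
```

Emit:
apply_moves(deltas=[{"travel": [0, 0, -5], "dr": [0, 0, 0]}, {"travel": [0, 0, -5], "dr": [0, 0, 0]}, {"travel": [0, 0, -5], "dr": [0, 0, 0]}, {"travel": [0, 0, -5], "dr": [0, 0, 0]}, {"travel": [0, 0, -3], "dr": [0, 0, 0]}, {"travel": [0, 0, 0], "dr": [0, 0, 0]}], hand=0.3)

```text
clock: 0.8
ee_pos: [0.2887, 0.5843, 0.4668]
ee_rot: [3.132, -0.0, 2.683]
contact_force: [0.4, 0.6, -0.5]
opening: 0.0555
grasp_force: 0.0
```

Emit:
apply_moves(deltas=[{"travel": [-3.9, -3.1, 0], "dr": [0, 0, 0]}, {"travel": [-3.9, -3.1, 0], "dr": [0, 0, 0]}, {"travel": [-3.9, -3.1, 0], "dr": [0, 0, 0]}, {"travel": [-3.9, -3.1, 0], "dr": [0, 0, 0]}, {"travel": [-3.9, -3.1, 0], "dr": [0, 0, 0]}, {"travel": [-3.9, -3.1, 0], "dr": [0, 0, 0]}, {"travel": [-3.9, -3.1, 0], "dr": [0, 0, 0]}, {"travel": [-3.9, -3.1, 0], "dr": [0, 0, 0]}, {"travel": [-3.9, -3.1, 0], "dr": [0, 0, 0]}, {"travel": [-3.9, -3.1, 0], "dr": [0, 0, 0]}, {"travel": [0, 0, 0], "dr": [0, 0, 8]}, {"travel": [0, 0, 0], "dr": [0, 0, 8]}])

```text
clock: 2.0
ee_pos: [0.5004, 0.1297, 0.4603]
ee_rot: [-3.14, -0.001, 2.393]
contact_force: [-0.5, 0.3, 0.6]
opening: 0.0555
grasp_force: 0.0
```

Emit:
apply_moves(deltas=[{"travel": [0, 0, 0], "dr": [0, 0, 8]}, {"travel": [0, 0, 0], "dr": [0, 0, 0]}, {"travel": [0, 0, 0], "dr": [0, 0, 0]}])

```text
clock: 2.3
ee_pos: [0.4999, 0.1322, 0.4606]
ee_rot: [-3.14, -0.0, 2.267]
contact_force: [-0.5, -0.2, 0.2]
opening: 0.0557
grasp_force: 0.0
```

Run:
```python
from h import *
s=bot.observe(); print(s['q'].round(3),s['ee_pos'],s['ee_rot'])
f=bot.grab_frame('wrist'); print(np.array(f['T_tool_cam']).round(3),f['fx'])
im,W=cloud('wrist'); np.save('w1.npy',W); cv2.imwrite('pics/w1.png',im)
```

```text
[-0.541  0.261  0.312  1.499 -0.08   1.396  0.472] [0.49985678 0.13221393 0.46063396] [-3.14037820e+00 -4.60114306e-04  2.26744047e+00]
[[ 0.001  0.952  0.305  0.078]
 [ 1.    -0.001 -0.001  0.001]
 [-0.     0.305 -0.952 -0.143]
 [ 0.     0.     0.     1.   ]] 336.07401492756156
```

View pics/w1.png

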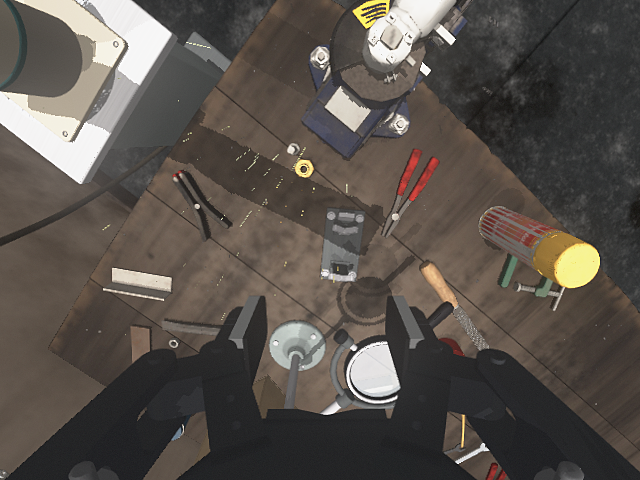

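The wrist view shows the rest at (342,245) with its stop end near (345,212), and the lens at (375,370) with its handle at (440,312). I'll refine the rest, the magnifier and the chisel from this cloud.

Run:
```python
from fit import *
def comp(A,seed):
    m=((A[...,2]>.0045)&(A[...,2]<.1)).astype(np.uint8)
    m=cv2.morphologyEx(m,cv2.MORPH_OPEN,np.ones((2,2),np.uint8))
    k,l,st,ce=cv2.connectedComponentsWithStats(m,connectivity=4); d=np.linalg.norm(A[...,:2]-seed,axis=-1); d[(l==0)|np.isnan(d)]=9
    i=l.flat[np.argmin(d)]; return A[l==i]
for nm,A in(('w',np.load('w1.npy')),('top',np.load('top.npy')),('scene',np.load('scene.npy'))):
    P=comp(A,np.array([.597,.062]))
    r=cv2.minAreaRect(P[:,:2].astype(np.float32)*1000); print(nm,len(P),r)
    b=cv2.boxPoints(r); e=b[1]-b[0]; f=b[2]-b[1]; e=e if np.hypot(*e)>np.hypot(*f) else f
    e=e*np.sign(e[0]); a=np.arctan2(e[1],e[0]); c=np.array(r[0])/1000; print(np.degrees(a))
    q=prof(P,c,a)
    for n,lo,hi,zl in(('stop',-.075,-.052,.022),('lowvee',-.052,-.02,.022),('upvee',.01,.06,.06)):
        k=q[(q[:,0]>lo)&(q[:,0]<hi)&(q[:,2]>zl)]
        if len(k)>3: print(n,len(k),'x',np.percentile(k[:,0],[2,50,98]).round(4),'y',np.percentile(k[:,1],[2,50,98]).round(4),'z',np.percentile(k[:,2],[2,50,98]).round(4))
W=np.load('w1.npy')
for A in(W,np.load('top.npy')):
    p=A.reshape(-1,3)
    k=p[(p[:,2]>.23)&(p[:,2]<.275)&(p[:,0]>.58)&(p[:,0]<.78)&(p[:,1]>-.2)&(p[:,1]<.16)]
    h=k[k[:,1]>.082]; print('handle',len(h),h.mean(0),h.min(0),h.max(0))
    b=k[k[:,1]<-.13]; print('boss',len(b),b.min(0),b.max(0),np.median(b,0))
    f=p[(abs(p[:,0]-.664)<.08)&(abs(p[:,1]+.16)<.08)&(p[:,2]>.006)&(p[:,2]<.03)]; 
    if len(f)>5: print('foot',cv2.minEnclosingCircle(f[:,:2].astype(np.float32)))
    l=k[(k[:,1]<.075)&(k[:,1]>-.04)]; r=cv2.minAreaRect(l[:,:2].astype(np.float32)*1000) if len(l)>5 else 0; print('lens',r, l.mean(0))
```

```text
w 2687 ((600.6573486328125, 62.90498352050781), (71.42018127441406, 142.35443115234375), 34.861663818359375)
-55.13833
stop 111 x [-0.0704 -0.0652 -0.0562] y [-0.0165 -0.0029  0.0109] z [0.0232 0.034  0.0369]
lowvee 173 x [-0.0477 -0.0407 -0.0296] y [-0.024  -0.0023  0.0174] z [0.0235 0.0352 0.0421]
upvee 187 x [0.0158 0.0322 0.0434] y [-0.0252 -0.0026  0.0169] z [0.0609 0.0772 0.0852]
top 1402 ((595.5401611328125, 60.27648162841797), (66.73045349121094, 139.46823120117188), 33.33871078491211)
-56.661274
stop 65 x [-0.0684 -0.0618 -0.0548] y [-0.0117  0.0004  0.0148] z [0.0225 0.0322 0.0384]
lowvee 98 x [-0.0463 -0.0379 -0.0282] y [-0.0181  0.0037  0.0225] z [0.0233 0.034  0.0431]
upvee 98 x [0.0204 0.0355 0.0462] y [-0.0308 -0.0006  0.0202] z [0.0634 0.0743 0.1169]
scene 949 ((601.6017456054688, 66.73623657226562), (120.537109375, 131.92056274414062), 49.21670913696289)
-40.7833
stop 35 x [-0.0667 -0.0598 -0.0524] y [-0.007   0.0025  0.0159] z [0.0222 0.0311 0.0364]
lowvee 49 x [-0.048  -0.0352 -0.0274] y [-0.018   0.004   0.0186] z [0.023  0.0324 0.0431]
upvee 53 x [0.0239 0.0366 0.045 ] y [-0.0385 -0.023  -0.0028] z [0.0615 0.0734 0.0858]
handle 370 [0.68733005 0.12583619 0.24542047] [0.68135389 0.10464801 0.23553852] [0.69696794 0.14368065 0.25005462]Traceback (most recent call last):
  File "<stdin>", line 21, in <module>
    return umr_minimum(a, axis, None, out, keepdims, initial, where)
ValueError: zero-size array to reduction operation minimum which has no identity
```

Emit:
apply_moves(deltas=[{"travel": [-3.7, -2.9, 0], "dr": [0, 0, 0]}, {"travel": [-3.7, -2.9, 0], "dr": [0, 0, 0]}, {"travel": [-3.7, -2.9, 0], "dr": [0, 0, 0]}, {"travel": [-3.7, -2.9, 0], "dr": [0, 0, 0]}, {"travel": [-3.7, -2.9, 0], "dr": [0, 0, 0]}, {"travel": [-3.7, -2.9, 0], "dr": [0, 0, 0]}, {"travel": [-3.7, -2.9, 0], "dr": [0, 0, 0]}, {"travel": [-3.7, -2.9, 0], "dr": [0, 0, 0]}, {"travel": [0, 0, 0], "dr": [0, 0, 8]}, {"travel": [0, 0, 0], "dr": [0, 0, 8]}, {"travel": [0, 0, 0], "dr": [0, 0, 8]}, {"travel": [0, 0, 0], "dr": [0, 0, 8]}])

```text
clock: 3.6
ee_pos: [0.5108, -0.2439, 0.461]
ee_rot: [-3.141, -0.0, 1.701]
contact_force: [-0.7, 0.4, 0.1]
opening: 0.0555
grasp_force: 0.0
```

Emit:
apply_moves(deltas=[{"travel": [0, 0, 3], "dr": [0, 0, 8]}, {"travel": [0, 0, 3], "dr": [0, 0, 8]}, {"travel": [0, 0, 3], "dr": [0, 0, 8]}, {"travel": [0, 0, 3], "dr": [0, 0, 8]}, {"travel": [0, 0, 3], "dr": [0, 0, 8]}, {"travel": [0, 0, 3], "dr": [0, 0, 8]}, {"travel": [0, 0, 3], "dr": [0, 0, 8]}, {"travel": [0, 0, 3], "dr": [0, 0, 8]}, {"travel": [0, 0, 0], "dr": [0, 0, 0]}, {"travel": [0, 0, 0], "dr": [0, 0, 0]}])

```text
clock: 4.6
ee_pos: [0.511, -0.2439, 0.2215]
ee_rot: [-3.141, 0.001, 0.593]
contact_force: [0.3, 0.3, 0.7]
opening: 0.0555
grasp_force: 0.0
```

Run:
```python
from h import *
s=bot.observe(); print(s['q'].round(3),s['ee_pos'],s['ee_rot'])
im,W=cloud('wrist'); cv2.imwrite('pics/w2.png',im)
m=((W[...,2]>.006)&(W[...,2]<.06)).astype(np.uint8)
k,l,st,ce=cv2.connectedComponentsWithStats(m)
for i in range(1,k):
    if st[i,4]<60: continue
    p=W[l==i]; r=cv2.minAreaRect(p[:,:2].astype(np.float32)*1000)
    if np.linalg.norm(np.array(r[0])-[494,-256])<150: print(ce[i].round(),st[i,4],np.round(r[0],1),np.round(r[1],1),round(r[2],1),p[:,2].max().round(4))
```

```text
[-0.087  0.637  0.785  1.781 -0.541  0.954 -0.054] [ 0.51098059 -0.24386663  0.22150486] [-3.14133505e+00  7.45233183e-04  5.92651060e-01]
[326. 227.] 2594 [ 494.1 -256. ] [168.   22.4] 33.3 0.0215
[286. 166.] 296 [ 531.6 -182.1] [18.6 18.3] 69.5 0.0399
[362. 283.] 178 [ 466.7 -324.2] [20.5 18.5] 36.8 0.0127
[262. 291.] 64 [ 394.8 -235.5] [15.2  3.8] 39.4 0.035
[361. 336.] 1508 [ 409.6 -367.2] [41.5 68.8] 30.7 0.0114
```

Emit:
apply_moves(deltas=[{"travel": [0, 0, 5], "dr": [0, 0, 0]}, {"travel": [0, 0, 5], "dr": [0, 0, 0]}, {"travel": [0, 0, 4], "dr": [0, 0, 0]}, {"travel": [0, 0, 3], "dr": [0, 0, 0]}, {"travel": [0, 0, 2], "dr": [0, 0, 0]}, {"travel": [0, 0, 1.5], "dr": [0, 0, 0]}, {"travel": [0, 0, 1.1], "dr": [0, 0, 0]}, {"travel": [0, 0, 0], "dr": [0, 0, 0]}, {"travel": [0, 0, 0], "dr": [0, 0, 0]}])

```text
clock: 5.55
ee_pos: [0.5116, -0.2443, 0.0062]
ee_rot: [3.14, -0.001, 0.589]
contact_force: [0.1, -0.3, 0.7]
opening: 0.0559
grasp_force: 0.0
```

Emit:
apply_moves(deltas=[{"travel": [0, 0, 0], "dr": [0, 0, 0]}, {"travel": [0, 0, 0], "dr": [0, 0, 0]}, {"travel": [0, 0, 0], "dr": [0, 0, 0]}, {"travel": [0, 0, 0], "dr": [0, 0, 0]}, {"travel": [0, 0, 0], "dr": [0, 0, 0]}, {"travel": [0, 0, 0], "dr": [0, 0, 0]}], hand=-1)

```text
clock: 6.15
ee_pos: [0.5114, -0.2439, 0.0064]
ee_rot: [3.141, -0.001, 0.589]
contact_force: [-0.9, 1.0, 4.7]
opening: 0.0185
grasp_force: 58.9
```

Emit:
apply_moves(deltas=[{"travel": [0, 0, 0], "dr": [0, 0, 0]}, {"travel": [0, 0, 0], "dr": [0, 0, 0]}, {"travel": [0, 0, 0.2], "dr": [0, 0, 0]}, {"travel": [0, 0, 0.2], "dr": [0, 0, 0]}, {"travel": [0, 0, 0], "dr": [0, 0, 0]}], hand=-0.1)

```text
clock: 6.65
ee_pos: [0.5106, -0.2436, 0.0008]
ee_rot: [-3.141, 0.0, 0.588]
contact_force: [-1.1, 0.5, -0.4]
opening: 0.0384
grasp_force: 0.0
```

Emit:
apply_moves(deltas=[{"travel": [0, 0, 0], "dr": [0, 0, 0]}, {"travel": [0, 0, 0], "dr": [0, 0, 0]}, {"travel": [0, 0, 0], "dr": [0, 0, 0]}, {"travel": [0, 0, 0], "dr": [0, 0, 0]}, {"travel": [0, 0, 0], "dr": [0, 0, 0]}], hand=-1)

```text
clock: 7.15
ee_pos: [0.5109, -0.244, 0.0014]
ee_rot: [3.141, -0.0, 0.588]
contact_force: [-0.5, -0.2, 2.0]
opening: 0.0189
grasp_force: 59.0
```

Run:
```python
from h import *
P=np.vstack([np.load(f).reshape(-1,3) for f in('top.npy','scene.npy','w1.npy')]); P=P[~np.isnan(P[:,0])]
k=P[(P[:,0]>.3)&(P[:,0]<.58)&(P[:,1]>.13)&(P[:,1]<.35)&(P[:,2]>.03)&(P[:,2]<.35)]
for lo in np.arange(.03,.3,.03):
    q=k[(k[:,2]>lo)&(k[:,2]<lo+.03)]
    if len(q)>4: print(lo.round(2),len(q),'xmax',np.percentile(q[:,0],99).round(3),'ymin',np.percentile(q[:,1],1).round(3))
xc=np.array([.4843,-.7179,.5]);zc=np.array([-.2796,.4145,.866]);
for up in(0,.05,.1):
  tcp=np.array([.6006,.0577,.052])+zc*up
  c=tcp-.078*xc+.143*zc; d=np.linalg.norm(k-c,axis=1); print(up,c.round(3),'min',d.min().round(3),k[d.argmin()].round(3))
```

```text
0.03 1251 xmax 0.534 ymin 0.133
0.06 407 xmax 0.495 ymin 0.184
0.09 1351 xmax 0.498 ymin 0.187
0.12 6063 xmax 0.493 ymin 0.189
0.15 360 xmax 0.496 ymin 0.132
0.18 7306 xmax 0.487 ymin 0.252
0.21 1215 xmax 0.471 ymin 0.278
0.24 3573 xmax 0.459 ymin 0.282
0 [0.523 0.173 0.137] min 0.031 [0.524 0.157 0.163]
0.05 [0.509 0.194 0.18 ] min 0.028 [0.506 0.166 0.185]
0.1 [0.495 0.214 0.223] min 0.061 [0.471 0.261 0.192]
```

Emit:
apply_moves(deltas=[{"travel": [0, 0, -2], "dr": [0, 0, 0]}, {"travel": [0, 0, -4], "dr": [0, 0, 0]}, {"travel": [0, 0, -5], "dr": [0, 0, 0]}, {"travel": [0, 0, -5], "dr": [0, 0, 0]}, {"travel": [0, 0, -5], "dr": [0, 0, 0]}, {"travel": [0, 0, -5], "dr": [0, 0, 0]}, {"travel": [0, 0, -4], "dr": [0, 0, 0]}, {"travel": [0, 0, 0], "dr": [0, 0, 0]}])

```text
clock: 7.95
ee_pos: [0.513, -0.2458, 0.3064]
ee_rot: [3.133, -0.005, 0.589]
contact_force: [-0.3, -0.3, -2.5]
opening: 0.0185
grasp_force: 59.4
```

Emit:
apply_moves(deltas=[{"travel": [0, 0, 5], "dr": [0, 0, 0]}, {"travel": [0, 0, 5], "dr": [0, 0, 0]}, {"travel": [0, 0, 5], "dr": [0, 0, 0]}, {"travel": [0, 0, 5], "dr": [0, 0, 0]}, {"travel": [0, 0, 4], "dr": [0, 0, 0]}, {"travel": [0, 0, 3], "dr": [0, 0, 0]}, {"travel": [0, 0, 2], "dr": [0, 0, 0]}, {"travel": [0, 0, 0.9], "dr": [0, 0, 0]}, {"travel": [0, 0, 0.3], "dr": [0, 0, 0]}, {"travel": [0, 0, 0], "dr": [0, 0, 0]}, {"travel": [0, 0, 0], "dr": [0, 0, 0]}])

```text
clock: 9.05
ee_pos: [0.5079, -0.2418, 0.0013]
ee_rot: [-3.135, -0.0, 0.588]
contact_force: [-9.5, 6.0, 25.3]
opening: 0.0184
grasp_force: 62.7
```

Emit:
apply_moves(deltas=[{"travel": [0, 0, 0], "dr": [0, 0, 0]}, {"travel": [0, 0, 0], "dr": [0, 0, 0]}, {"travel": [0, 0, 0], "dr": [0, 0, 0]}, {"travel": [0, 0, -0.3], "dr": [0, 5, 0]}, {"travel": [0, 0, 0], "dr": [0, 5, 0]}, {"travel": [0, 0, 0], "dr": [0, 5, 0]}, {"travel": [0, 0, 0], "dr": [0, 0, 0]}, {"travel": [0, 0, 0], "dr": [0, 0, 0]}], hand=-0.1)

```text
clock: 9.85
ee_pos: [0.5102, -0.2454, 0.0021]
ee_rot: [-3.141, -0.261, 0.585]
contact_force: [-0.0, 0.6, 0.6]
opening: 0.0383
grasp_force: 0.0
```

Emit:
apply_moves(deltas=[{"travel": [0, 0, -0.2], "dr": [0, 0, 0]}, {"travel": [0, 0, 0], "dr": [0, 0, 0]}, {"travel": [0, 0, 0], "dr": [0, 0, 0]}, {"travel": [0, 0, 0], "dr": [0, 0, 0]}, {"travel": [0, 0, 0], "dr": [0, 0, 0]}, {"travel": [0, 0, 0], "dr": [0, 0, 0]}], hand=-1)

```text
clock: 10.45
ee_pos: [0.5116, -0.2419, 0.0045]
ee_rot: [-3.141, -0.263, 0.592]
contact_force: [1.0, 3.1, 5.0]
opening: 0.0185
grasp_force: 58.6
```

Run:
```python
from h import *
s=bot.observe(); print(s['q'].round(3),s['ee_pos'],s['ee_rot'],s['opening'],s['contact_force'])
im,W=cloud('top')
m=((W[...,2]>.006)&(W[...,2]<.03)&(abs(W[...,0]-.494)<.1)&(abs(W[...,1]+.256)<.1))
d=np.array([.829,.559]);q=(W[m][:,:2]-[.494,-.256]);t=q@d;w=q@[-d[1],d[0]]
k=abs(w)<.02;print('extent',np.percentile(t[k],[1,99]), [ (lo,w[k&(t>lo)&(t<lo+.03)].mean().round(4)) for lo in(-.08,-.05,.05)])
```

```text
[ 0.49   0.844  0.074  2.015 -1.061  0.337  0.576] [ 0.511596   -0.24190169  0.00446577] [-3.14068259 -0.26301622  0.59164773] 0.018538668144739427 [1.02431359 3.06239186 4.98885161]
extent [-0.08238392  0.08218366] [(-0.08, np.float64(0.0103)), (-0.05, np.float64(nan)), (0.05, np.float64(0.0024))]<stdin>:6: RuntimeWarning: Mean of empty slice.
  ret = ret.dtype.type(ret / rcount)
```

Emit:
apply_moves(deltas=[{"travel": [0.5, 0, -1.9], "dr": [0, 0, 0]}, {"travel": [1.2, 0, -4.4], "dr": [0, 0, 0]}, {"travel": [1.2, 0, -4.4], "dr": [0, 0, 0]}, {"travel": [1.2, 0, -4.4], "dr": [0, -5, 0]}, {"travel": [1.2, 0, -4.4], "dr": [0, -5, 0]}, {"travel": [0, 0, -5], "dr": [0, -5, 0]}, {"travel": [0, 0, -5], "dr": [0, 0, 0]}, {"travel": [0, 0, 0], "dr": [0, 0, 0]}, {"travel": [0, 0, 0], "dr": [0, 0, 0]}])

```text
clock: 11.4
ee_pos: [0.5109, -0.2437, 0.3058]
ee_rot: [3.141, -0.0, 0.589]
contact_force: [-0.1, 0.4, -4.4]
opening: 0.0185
grasp_force: 59.6
```

```bash
cat >> h.py <<'E'
def st():
    s=bot.observe(); print('q',s['q'].round(3),'p',s['ee_pos'].round(4),'F',s['contact_force'].round(1)); print(rot(s['ee_rot']).round(3)); return s['ee_pos'],rot(s['ee_rot'])
def go(tgt):
    p,M=st(); print('tool-frame delta cm',(M.T@(np.array(tgt)-p)*100).round(2))
E
python3 -c "
from h import *
go([.5983-.05,.0611-.24,.32])"
```

```text
q [-0.064  0.513  0.725  1.671 -0.374  1.1   -0.214] p [ 0.5109 -0.2437  0.3058] F [-0.1  0.4 -4.4]
[[ 0.832  0.555  0.001]
 [ 0.555 -0.832 -0.   ]
 [ 0.     0.001 -1.   ]]
tool-frame delta cm [ 6.71 -3.3  -1.41]
```

Emit:
apply_moves(deltas=[{"travel": [2.4, -3.9, -0.4], "dr": [0, 0, 0]}, {"travel": [2.4, -3.9, -0.4], "dr": [0, 0, 0]}, {"travel": [2.4, -3.9, -0.4], "dr": [0, 0, 0]}, {"travel": [2.4, -3.9, -0.4], "dr": [0, 0, 0]}, {"travel": [2.4, -3.9, -0.4], "dr": [0, 0, 0]}, {"travel": [2.4, -3.9, -0.4], "dr": [0, 0, 0]}, {"travel": [2.4, -3.9, -0.4], "dr": [0, 0, 0]}, {"travel": [0, 0, 0], "dr": [0, 0, -8.2]}, {"travel": [0, 0, 0], "dr": [0, 0, -8.2]}, {"travel": [0, 0, 0], "dr": [0, 0, -8.2]}, {"travel": [0, 0, 0], "dr": [0, 0, -8.2]}, {"travel": [0, 0, 0], "dr": [0, 0, -8.2]}])

```text
clock: 12.6
ee_pos: [0.4973, 0.0762, 0.3312]
ee_rot: [-3.137, 0.002, 1.309]
contact_force: [-0.4, 0.2, -2.6]
opening: 0.0181
grasp_force: 59.9
```

Emit:
apply_moves(deltas=[{"travel": [0, 0, 0], "dr": [0, 0, -8.2]}, {"travel": [0, 0, 0], "dr": [0, 0, -8.2]}, {"travel": [0, 0, 0], "dr": [0, 0, -8.2]}, {"travel": [0, 0, 0], "dr": [0, 0, -8.2]}, {"travel": [0, 0, 0], "dr": [0, 0, -8.2]}, {"travel": [0, 0, 0], "dr": [0, 0, -8.2]}, {"travel": [0, 0, 0], "dr": [0, -5, 0]}, {"travel": [0, 0, 0], "dr": [0, -5, 0]}, {"travel": [0, 0, 0], "dr": [0, -5, 0]}, {"travel": [0, 0, 0], "dr": [0, 0, 0]}, {"travel": [0, 0, 0], "dr": [0, 0, 0]}])

```text
clock: 13.7
ee_pos: [0.4978, 0.0765, 0.3323]
ee_rot: [-3.138, 0.259, 2.164]
contact_force: [0.0, 0.1, -4.6]
opening: 0.0187
grasp_force: 60.0
```

Run:
```python
from h import *
o=np.array([.5678,.1063,.0275]);xc=np.array([.4843,-.7179,.5]);zc=np.array([-.2796,.4145,.866])
p,M=st()
# chisel axis point in tool: (0,0,-.0053), dir head->edge in tool: rotate
hd=R.from_euler('y',0)
for up in(.10,):
    ax=o+(.0625+.006)*xc+zc*up; tcp=ax+M[:,2]*.0053
    print('tcp',tcp.round(4)); go(tcp)
im,W=cloud('scene'); cv2.imwrite('pics/s2.png',im[120:360,200:520])
im,W=cloud('top'); P=W.reshape(-1,3)
# chisel points: near the gripper line
d=-xc; e=M@np.array([-np.cos(np.radians(15)),0,-np.sin(np.radians(15))]); print('chisel dir expected',e.round(3),'want',xc)
```

```text
q [-0.721  0.291  0.441  1.873  0.157  0.938  0.204] p [0.4978 0.0765 0.3323] F [ 0.   0.1 -4.6]
[[-0.541  0.829  0.14 ]
 [ 0.801  0.559 -0.215]
 [-0.256 -0.004 -0.967]]
tcp [0.5738 0.0974 0.1432]
q [-0.721  0.291  0.441  1.873  0.157  0.938  0.204] p [0.4978 0.0765 0.3323] F [ 0.   0.1 -4.6]
[[-0.541  0.829  0.14 ]
 [ 0.801  0.559 -0.215]
 [-0.256 -0.004 -0.967]]
tool-frame delta cm [ 2.42  7.54 18.89]
chisel dir expected [ 0.486 -0.718  0.498] want [ 0.4843 -0.7179  0.5   ]
```

Emit:
apply_moves(deltas=[{"travel": [1.2, 0, 4.6], "dr": [0, 0, 0]}, {"travel": [1.2, 0, 4.6], "dr": [0, 0, 0]}, {"travel": [1.2, 0, 4.6], "dr": [0, 0, 0]}, {"travel": [1.2, 0, 4.6], "dr": [0, 0, 0]}, {"travel": [-0.8, 2.5, 0.2], "dr": [0, 0, 0]}, {"travel": [-0.8, 2.5, 0.2], "dr": [0, 0, 0]}, {"travel": [-0.8, 2.5, 0.2], "dr": [0, 0, 0]}, {"travel": [0, 0, 0], "dr": [0, 0, 0]}, {"travel": [0, 0, 0], "dr": [0, 0, 0]}])

```text
clock: 14.7
ee_pos: [0.5761, 0.0951, 0.1437]
ee_rot: [-3.141, 0.262, 2.16]
contact_force: [-0.4, -0.7, -3.9]
opening: 0.0184
grasp_force: 60.3
```

Run:
```python
from h import *
o=np.array([.5678,.1063,.0275]);xc=np.array([.4843,-.7179,.5]);zc=np.array([-.2796,.4145,.866]);yc=np.cross(zc,xc)
p,M=st(); tcp=o+.0685*xc+M[:,2]*.0053; print('up now (cradle frame of tcp vs target)',(np.array([xc,yc,zc])@(p-tcp)).round(4))
ims=[]
for n in('scene','top','wrist'):
    im,W=cloud(n); q=(W.reshape(-1,3)-(p-M[:,2]*.0053))@np.array([xc,yc,zc]).T  # relative to grip axis point
    for lo,hi in((-.075,-.05),(-.05,-.025),(.02,.04),(.04,.06),(.06,.08),(.08,.11)):
        k=q[(q[:,0]>lo)&(q[:,0]<hi)&(abs(q[:,1])<.02)&(abs(q[:,2])<.02)]
        if len(k)>5: print(n,lo,len(k),'x',k[:,0].min().round(4),k[:,0].max().round(4),'y',np.percentile(k[:,1],[3,97]).round(4),'z',np.percentile(k[:,2],[3,50,97]).round(4))
    if n=='scene': ims.append(cv2.resize(im[190:310,230:390],(800,600),interpolation=cv2.INTER_CUBIC))
cv2.imwrite('pics/s3.png',ims[0])
```

```text
q [-0.592  0.652  0.352  1.893  0.078  0.558  0.209] p [0.5761 0.0951 0.1437] F [-0.4 -0.7 -3.9]
[[-0.537  0.831  0.143]
 [ 0.803  0.556 -0.215]
 [-0.259 -0.001 -0.966]]
up now (cradle frame of tcp vs target) [0.0031 0.0006 0.0988]
scene -0.075 20 x -0.0589 -0.05 y [-0.0089  0.0049] z [-0.0063  0.0064  0.0106]
scene -0.05 60 x -0.0495 -0.0252 y [-0.0117  0.004 ] z [-0.0033  0.0071  0.011 ]
scene 0.02 50 x 0.0201 0.039 y [-0.0103  0.0021] z [-0.0033  0.0067  0.0113]
scene 0.04 52 x 0.0401 0.0599 y [-0.0118  0.002 ] z [-0.0037  0.0063  0.012 ]
scene 0.06 50 x 0.0606 0.0796 y [-0.0129  0.0031] z [-0.0044  0.0052  0.0091]
scene 0.08 66 x 0.0801 0.1077 y [-0.0126  0.0092] z [-0.0018  0.002   0.0082]
top 0.02 72 x 0.02 0.0393 y [-0.0089  0.0088] z [-0.0011  0.0074  0.0108]
top 0.04 70 x 0.0404 0.06 y [-0.0091  0.0083] z [0.0015 0.0073 0.0109]
top 0.06 79 x 0.0602 0.0795 y [-0.0097  0.0088] z [0.0001 0.0061 0.0097]
top 0.08 54 x 0.0803 0.1062 y [-0.0111  0.0083] z [-0.001   0.0026  0.0069]
wrist -0.075 1068 x -0.0615 -0.05 y [-0.0079  0.0092] z [0.0057 0.0098 0.0122]
wrist -0.05 2410 x -0.05 -0.025 y [-0.0083  0.0092] z [0.0055 0.0099 0.0118]
wrist 0.02 1684 x 0.02 0.04 y [-0.0084  0.0086] z [0.0047 0.0092 0.011 ]
wrist 0.04 236 x 0.04 0.044 y [-0.0089  0.0091] z [0.0043 0.0084 0.0106]
```

View pics/s3.png

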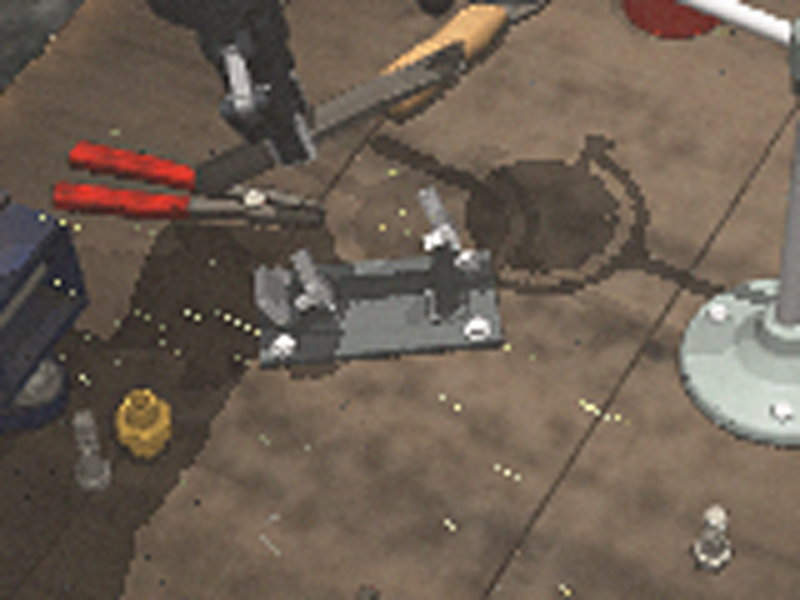

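The chisel is held aligned, with its head 61 mm behind the grip and its edge pointing up the slope. The rest is below it and clear. Descending now.

Emit:
apply_moves(deltas=[{"travel": [-0.5, 0, 1.9], "dr": [0, 0, 0]}, {"travel": [-0.5, 0, 1.9], "dr": [0, 0, 0]}, {"travel": [-0.5, 0, 1.9], "dr": [0, 0, 0]}, {"travel": [-0.4, 0, 1.5], "dr": [0, 0, 0]}, {"travel": [0, 0, 0], "dr": [0, 0, 0]}, {"travel": [0, 0, 0], "dr": [0, 0, 0]}])

```text
clock: 15.45
ee_pos: [0.5961, 0.066, 0.0796]
ee_rot: [-3.141, 0.262, 2.162]
contact_force: [0.8, 0.2, -3.1]
opening: 0.0184
grasp_force: 60.3
```

Run:
```python
from h import *
o=np.array([.5678,.1063,.0275]);xc=np.array([.4843,-.7179,.5]);zc=np.array([-.2796,.4145,.866]);yc=np.cross(zc,xc)
p,M=st(); tcp=o+.0685*xc+M[:,2]*.0053; print('rel',(np.array([xc,yc,zc])@(p-tcp)).round(4))
for n in('wrist','top'):
    im,W=cloud(n); q=(W.reshape(-1,3)-o)@np.array([xc,yc,zc]).T
    for nm,lo,hi in(('stop',-.02,.003),('low',.008,.028),('up',.093,.113)):
        for s in(-1,1):
            k=q[(q[:,0]>lo)&(q[:,0]<hi)&(s*q[:,1]>.009)&(s*q[:,1]<.03)&(q[:,2]>-.012)&(q[:,2]<.012)]
            if len(k)>5: print(n,nm,s,len(k),'x',np.percentile(k[:,0],[3,97]).round(4),'y',np.percentile(k[:,1],[3,97]).round(4),'z',np.percentile(k[:,2],[50,97]).round(4))
```

```text
q [-0.506  0.763  0.32   1.899  0.072  0.425  0.248] p [0.5961 0.066  0.0796] F [ 0.8  0.2 -3.1]
[[-0.539  0.83   0.144]
 [ 0.802  0.558 -0.215]
 [-0.259 -0.    -0.966]]
rel [0.0016 0.0009 0.0256]
wrist stop -1 541 x [-0.0198 -0.0047] y [-0.0296 -0.0097] z [-0.0098  0.0114]
wrist stop 1 541 x [-0.0198 -0.0049] y [0.0098 0.0295] z [-0.0098  0.0093]
wrist low -1 515 x [0.0093 0.0189] y [-0.0219 -0.0095] z [0.0038 0.0073]
wrist low 1 319 x [0.0091 0.0186] y [0.0137 0.0217] z [0.0054 0.0078]
wrist up -1 13 x [0.0936 0.103 ] y [-0.0093 -0.0092] z [-0.0006  0.0009]
wrist up 1 34 x [0.0934 0.1029] y [0.0129 0.0139] z [0.0037 0.0053]
top stop -1 40 x [-0.0198 -0.0021] y [-0.0287 -0.0097] z [-0.0081  0.011 ]
top up -1 28 x [0.0955 0.1061] y [-0.0207 -0.0095] z [0.0031 0.0078]
top up 1 7 x [0.0946 0.1019] y [0.0168 0.0213] z [0.0054 0.006 ]
```

Emit:
apply_moves(deltas=[{"travel": [-0.2, 0, 0.7], "dr": [0, 0, 0]}, {"travel": [-0.15, 0, 0.6], "dr": [0, 0, 0]}, {"travel": [-0.1, 0, 0.4], "dr": [0, 0, 0]}, {"travel": [-0.05, 0, 0.2], "dr": [0, 0, 0]}, {"travel": [0, 0, 0], "dr": [0, 0, 0]}, {"travel": [0, 0, 0], "dr": [0, 0, 0]}])

```text
clock: 16.15
ee_pos: [0.6016, 0.0579, 0.0624]
ee_rot: [-3.141, 0.262, 2.163]
contact_force: [-0.7, 0.1, -3.4]
opening: 0.0183
grasp_force: 60.3
```

```bash
cat >> h.py <<'E'
O=np.array([.5648,.1107,.0273]);C=np.array([[.4843,-.7179,.5],[.829,.5592,0],[-.2796,.4145,.866]])
def rel():
    p,M=st(); print('head in cradle (as gripped)',(C@(p-M[:,2]*.0053-O)-[.0625,0,0]).round(4),'F cradle',(C@bot.observe()['contact_force']).round(1)); print('dirs of cradle x,z in tool',(M.T@C[0]).round(3),(M.T@C[2]).round(3))
E
python3 -c "
from h import *
rel()"
```

```text
q [-0.483  0.794  0.312  1.895  0.072  0.394  0.256] p [0.6016 0.0579 0.0624] F [-0.7  0.1 -3.4]
[[-0.539  0.83   0.144]
 [ 0.802  0.558 -0.215]
 [-0.259 -0.    -0.966]]
head in cradle (as gripped) [0.0122 0.001  0.0033] F cradle [-2.1 -0.5 -2.7]
dirs of cradle x,z in tool [-0.966  0.001 -0.259] [ 0.259 -0.001 -0.966]
```

Emit:
apply_moves(deltas=[{"travel": [-0.05, 0, 0.2], "dr": [0, 0, 0]}, {"travel": [-0.05, 0, 0.15], "dr": [0, 0, 0]}, {"travel": [0, 0, 0], "dr": [0, 0, 0]}, {"travel": [0, 0, 0], "dr": [0, 0, 0]}])

```text
clock: 16.55
ee_pos: [0.6012, 0.0569, 0.0609]
ee_rot: [-3.14, 0.26, 2.163]
contact_force: [-9.4, 2.7, 15.3]
opening: 0.0184
grasp_force: 62.5
```

```bash
python3 -c "
from h import *
rel()"
```

```text
q [-0.48   0.796  0.31   1.896  0.072  0.392  0.258] p [0.6012 0.0569 0.0609] F [-9.4  2.7 15.3]
[[-0.539  0.83   0.142]
 [ 0.802  0.558 -0.215]
 [-0.257 -0.002 -0.966]]
head in cradle (as gripped) [0.0119 0.0001 0.0017] F cradle [ 1.1 -6.2 17. ]
dirs of cradle x,z in tool [-0.965  0.001 -0.26 ] [ 0.26  -0.002 -0.965]
```

Emit:
apply_moves(deltas=[{"travel": [0, -0.05, -0.1], "dr": [0, 0, 0]}, {"travel": [0.3, 0, 0.08], "dr": [0, 0, 0]}, {"travel": [0.3, 0, 0.08], "dr": [0, 0, 0]}, {"travel": [0.2, 0, 0.05], "dr": [0, 0, 0]}, {"travel": [0.1, 0, 0.03], "dr": [0, 0, 0]}, {"travel": [0, 0, 0], "dr": [0, 0, 0]}])

```text
clock: 17.15
ee_pos: [0.5987, 0.0587, 0.0582]
ee_rot: [-3.141, 0.267, 2.16]
contact_force: [-3.2, -6.3, 14.2]
opening: 0.0184
grasp_force: 62.1
```

```bash
python3 -c "
from h import *
rel()"
```

```text
q [-0.494  0.801  0.319  1.905  0.071  0.38   0.247] p [0.5987 0.0587 0.0582] F [-3.2 -6.3 14.2]
[[-0.536  0.831  0.146]
 [ 0.802  0.556 -0.22 ]
 [-0.264 -0.001 -0.965]]
head in cradle (as gripped) [ 0.008  -0.001   0.0008] F cradle [10.  -6.2 10.6]
dirs of cradle x,z in tool [-0.967  0.003 -0.254] [ 0.254 -0.003 -0.967]
```

Emit:
apply_moves(deltas=[{"travel": [0.2, -0.05, 0], "dr": [0, 0, 0]}, {"travel": [0.2, 0, 0.02], "dr": [0, 0, 0]}, {"travel": [0.2, 0, 0.05], "dr": [0, 0, 0]}, {"travel": [0, 0, 0], "dr": [0, 0, 0]}])

```text
clock: 17.55
ee_pos: [0.5941, 0.0663, 0.0538]
ee_rot: [-3.141, 0.263, 2.162]
contact_force: [-3.4, -3.7, 4.7]
opening: 0.0185
grasp_force: 61.1
```

Run:
```python
from h import *
rel()
im,W=cloud('wrist'); cv2.imwrite('pics/w4.png',cv2.resize(im[130:430,170:470],(600,600)))
q=(W.reshape(-1,3)-O)@C.T
k=q[(abs(q[:,1])<.006)&(q[:,0]<.05)&(q[:,0]>-.02)&(abs(q[:,2])<.03)]
for lo in np.arange(-.02,.02,.002):
    j=k[(k[:,0]>=lo)&(k[:,0]<lo+.002)]
    if len(j): print(lo.round(3),len(j),np.median(j[:,2]).round(4))
```

```text
q [-0.507  0.806  0.317  1.912  0.067  0.372  0.238] p [0.5941 0.0663 0.0538] F [-3.4 -3.7  4.7]
[[-0.538  0.83   0.144]
 [ 0.802  0.557 -0.216]
 [-0.26  -0.001 -0.966]]
head in cradle (as gripped) [-0.0018 -0.0005  0.0014] F cradle [ 3.4 -4.9  3.5]
dirs of cradle x,z in tool [-0.966  0.002 -0.258] [ 0.258 -0.002 -0.966]
-0.02 110 -0.0105
-0.018 116 -0.0116
-0.016 68 -0.0115
-0.014 74 -0.0082
-0.012 36 -0.006
-0.01 10 0.0092
-0.008 114 0.0107
-0.006 127 0.0108
-0.004 128 0.0109
-0.002 147 0.0105
-0.0 123 0.0104
0.002 115 0.0113
0.004 136 0.0122
0.006 130 0.0122
0.008 127 0.0122
0.01 136 0.0121
0.012 135 0.012
0.014 120 0.0117
0.016 124 0.0121
0.018 136 0.0118
```

Emit:
apply_moves(deltas=[{"travel": [0.2, -0.05, 0], "dr": [0, 0, 0]}, {"travel": [0.2, 0, 0.03], "dr": [0, 0, 0]}, {"travel": [0, 0, 0], "dr": [0, 0, 0]}])

```text
clock: 17.9
ee_pos: [0.5941, 0.0664, 0.0538]
ee_rot: [3.14, 0.267, 2.16]
contact_force: [2.5, -9.5, 6.4]
opening: 0.0184
grasp_force: 61.0
```

```bash
python3 -c "
from h import *
rel()"
```

```text
q [-0.513  0.807  0.323  1.916  0.067  0.366  0.233] p [0.5941 0.0664 0.0538] F [ 2.5 -9.5  6.4]
[[-0.536  0.831  0.148]
 [ 0.802  0.556 -0.219]
 [-0.264  0.002 -0.964]]
head in cradle (as gripped) [-0.0019 -0.0005  0.0015] F cradle [11.2 -3.3  0.9]
dirs of cradle x,z in tool [-0.967  0.004 -0.253] [ 0.253 -0.001 -0.967]
```

View pics/w4.png

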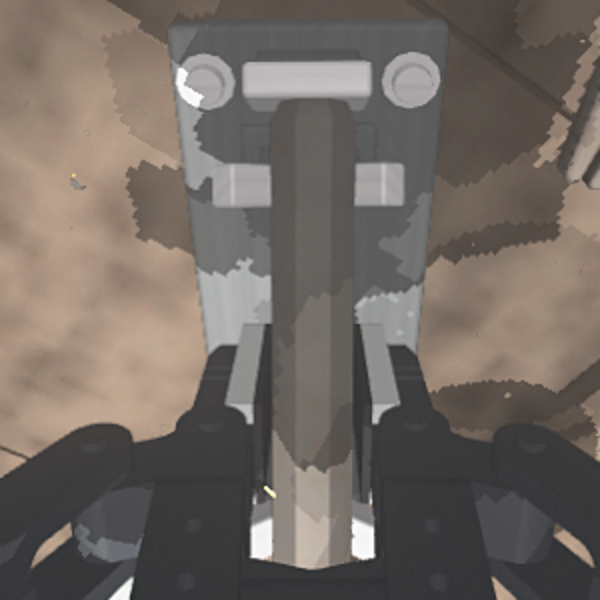

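The head sits against the stop at (312,100) and the shank is centred in the lower vee. Further push didn't move it, so I'll release it and back off.

Emit:
apply_moves(deltas=[{"travel": [-0.05, 0, 0.15], "dr": [0, 0, 0]}, {"travel": [0, 0, 0], "dr": [0, 0, 0]}])

```text
clock: 18.1
ee_pos: [0.5941, 0.0663, 0.0536]
ee_rot: [3.14, 0.267, 2.16]
contact_force: [-3.8, -7.1, 19.7]
opening: 0.0186
grasp_force: 62.5
```

Emit:
apply_moves(deltas=[{"travel": [0, 0, 0], "dr": [0, 0, 0]}, {"travel": [0, 0, 0], "dr": [0, 0, 0]}, {"travel": [0, 0, 0], "dr": [0, 0, 0]}, {"travel": [0, 0, 0], "dr": [0, 0, 0]}, {"travel": [0.2, 0, -1], "dr": [0, 0, 0]}, {"travel": [0.5, 0, -2], "dr": [0, 0, 0]}, {"travel": [0.7, 0, -3], "dr": [0, 0, 0]}, {"travel": [0, 0, 0], "dr": [0, 0, 0]}], hand=-0.1)

```text
clock: 18.9
ee_pos: [0.5771, 0.0968, 0.1082]
ee_rot: [3.136, 0.261, 2.164]
contact_force: [0.5, -0.1, 0.1]
opening: 0.0385
grasp_force: 0.0
```

```bash
cat > chk.py <<'E'
from h import *
def chk(n,show=True):
    im,W=cloud(n); q=(W.reshape(-1,3)-O)@C.T
    m=(abs(q[:,1])<.017)&(q[:,0]<.18)&(q[:,0]>.028)&(q[:,2]>-.006)&(q[:,2]<.02)
    k=q[m]
    rows=[]
    for lo in np.arange(.028,.175,.012):
        j=k[(k[:,0]>=lo)&(k[:,0]<lo+.012)]
        if len(j)>8: rows.append((lo.round(3),len(j),np.percentile(j[:,1],[2,98]).mean().round(4),np.percentile(j[:,2],85).round(4)))
    if show:
        for r in rows: print(n,*r)
    print(n,'xmax',k[:,0].max().round(4))
E
python3 - <<'E'
from chk import *
st()
for n in('wrist','top','scene'): chk(n)
E
```

```text
q [-0.586  0.707  0.344  1.918  0.066  0.471  0.208] p [0.5771 0.0968 0.1082] F [ 0.5 -0.1  0.1]
[[-0.54   0.828  0.149]
 [ 0.801  0.56  -0.211]
 [-0.259  0.006 -0.966]]
wrist 0.028 566 0.0004 0.0118
wrist 0.04 544 0.0004 0.0117
wrist 0.052 541 0.0004 0.0114
wrist 0.064 538 0.0003 0.0114
wrist 0.076 536 0.0003 0.0112
wrist 0.088 646 -0.0001 0.0108
wrist 0.1 773 -0.0001 0.0105
wrist 0.112 473 0.0002 0.0103
wrist 0.124 479 0.0002 0.0091
wrist 0.136 156 0.0002 0.0081
wrist xmax 0.1417
top 0.028 29 0.0006 0.0118
top 0.04 31 0.0003 0.0116
top 0.052 34 0.0004 0.012
top 0.064 35 0.0 0.0107
top 0.076 34 -0.0003 0.0123
top 0.088 37 0.0009 0.0105
top 0.1 59 -0.0003 0.0093
top 0.112 36 0.0004 0.0095
top 0.124 41 -0.0004 0.0098
top 0.136 44 -0.0 0.0082
top 0.148 43 0.0 0.0043
top 0.16 30 -0.0015 0.0034
top xmax 0.1692
scene 0.028 26 -0.0052 0.0122
scene 0.04 23 -0.0047 0.011
scene 0.052 26 -0.005 0.0111
scene 0.064 25 -0.0041 0.0109
scene 0.076 26 -0.003 0.011
scene 0.088 25 -0.0054 0.0118
scene 0.1 39 -0.0012 0.0104
scene 0.112 27 -0.0014 0.0096
scene 0.124 28 -0.0048 0.0097
scene 0.136 28 -0.0025 0.0068
scene 0.148 27 -0.0017 0.0053
scene 0.16 20 -0.0031 0.0042
scene xmax 0.1688
```

Emit:
apply_moves(deltas=[{"travel": [-0.6, 0, -4.8], "dr": [0, 0, 0]}, {"travel": [-1.3, 0, -4.8], "dr": [0, 0, 0]}, {"travel": [-1.3, 0, -4.8], "dr": [0, 0, 0]}, {"travel": [-1.3, 0, -4.8], "dr": [0, 0, 0]}, {"travel": [-1.3, 0, -4.8], "dr": [0, 5, 0]}, {"travel": [0, 0, -2], "dr": [0, 5, 0]}, {"travel": [0, 0, 0], "dr": [0, 5, 0]}, {"travel": [0, 0, 0], "dr": [0, 0, 0]}, {"travel": [0, 0, 0], "dr": [0, 0, 0]}])

```text
clock: 19.95
ee_pos: [0.5702, 0.1007, 0.3701]
ee_rot: [-3.139, 0.0, 2.161]
contact_force: [-0.1, -0.1, -0.3]
opening: 0.0384
grasp_force: 0.0
```

```bash
cat > mag.py <<'E'
from chk import *
from scipy.optimize import least_squares
def circ(p,w=None):
    f=least_squares(lambda v:np.hypot(p[:,0]-v[0],p[:,1]-v[1])-v[2],[*p[:,:2].mean(0),.05],loss='soft_l1',f_scale=.002); return f.x
if __name__=='__main__':
  st()
  for n in('top','scene','wrist'):
    im,W=cloud(n); p=W.reshape(-1,3); p=p[~np.isnan(p[:,0])]
    f=p[(np.hypot(p[:,0]-.664,p[:,1]+.16)<.08)&(p[:,2]>.006)&(p[:,2]<.03)]
    if len(f)>20: print(n,'foot',len(f),cv2.minEnclosingCircle(f[:,:2].astype(np.float32)),circ(f[f[:,2]<.012]) if (f[:,2]<.012).sum()>20 else '')
    b=p[(np.hypot(p[:,0]-.664,p[:,1]+.16)<.03)&(p[:,2]>.255)&(p[:,2]<.28)]
    if len(b)>5: print(n,'boss',len(b),np.percentile(b,[3,50,97],axis=0).round(4).tolist())
    k=p[(p[:,2]>.2)&(p[:,2]<.28)&(p[:,0]>.55)&(p[:,0]<.8)&(p[:,1]>-.14)&(p[:,1]<.2)]
    h=k[(k[:,1]>.085)]
    if len(h)>8: 
        print(n,'handle',len(h)); 
        for lo in np.arange(.085,.165,.01):
            j=h[(h[:,1]>=lo)&(h[:,1]<lo+.01)]
            if len(j)>2: print('  ',lo.round(3),len(j),'x',np.percentile(j[:,0],[3,50,97]).round(4),'ztop',np.percentile(j[:,2],85).round(4))
    a=k[(k[:,1]>-.12)&(k[:,1]<-.06)]
    if len(a)>8: print(n,'arm',[(lo,np.median(a[(a[:,1]>lo)&(a[:,1]<lo+.02)],0).round(4).tolist()) for lo in(-.12,-.1,-.08)])
    l=k[(k[:,1]>-.04)&(k[:,1]<.08)]; q=l[np.hypot(l[:,0]-.682,l[:,1]-.02)<.055]
    if len(q)>30:
        A=np.c_[q[:,:2]-q[:,:2].mean(0),np.ones(len(q))]; c,*_=np.linalg.lstsq(A,q[:,2],rcond=None)
        print(n,'lens',len(q),'plane',c.round(4),'circ',cv2.minEnclosingCircle(q[:,:2].astype(np.float32)))
  cv2.imwrite('pics/w5.png',im)
E
python3 mag.py
```

```text
q [-0.427  0.417  0.312  1.52  -0.131  1.228  0.494] p [0.5702 0.1007 0.3701] F [-0.1 -0.1 -0.3]
[[-0.556  0.831 -0.002]
 [ 0.831  0.556 -0.002]
 [-0.    -0.003 -1.   ]]
top foot 1287 ((0.6515917181968689, -0.15805882215499878), 0.07359765470027924) [ 0.66873365 -0.1613073   0.05467496]
top boss 228 [[0.6541, -0.1754, 0.2562], [0.6679, -0.1601, 0.2663], [0.6817, -0.139, 0.2704]]
top handle 175
   0.085 29 x [0.6821 0.6868 0.6916] ztop 0.2514
   0.095 33 x [0.6821 0.6874 0.6947] ztop 0.2491
   0.105 26 x [0.6836 0.6883 0.694 ] ztop 0.2492
   0.115 35 x [0.684  0.6895 0.6963] ztop 0.2484
   0.125 35 x [0.6837 0.6893 0.6962] ztop 0.2488
   0.135 17 x [0.6848 0.6891 0.6955] ztop 0.2464
top arm [(-0.12, [0.6717, -0.1087, 0.255]), (-0.1, [0.6729, -0.0901, 0.2551]), (-0.08, [0.6746, -0.0699, 0.2555])]
top lens 1688 plane [-0.0044 -0.0848  0.2547] circ ((0.6818807721138, 0.019863029941916466), 0.05493750050663948)
scene foot 945 ((0.6647307872772217, -0.16084079444408417), 0.07896308600902557) [ 0.6688017  -0.1638538   0.05786491]
scene boss 143 [[0.6508, -0.1785, 0.2554], [0.6621, -0.1639, 
[... 433 characters left out ...]
 [0.6724, -0.0712, 0.255])]
scene lens 750 plane [ 0.0091 -0.0781  0.255 ] circ ((0.6817696690559387, 0.019587364047765732), 0.05483536794781685)
wrist foot 1113 ((0.6711234450340271, -0.15797114372253418), 0.058956123888492584) [ 0.66757636 -0.16240979  0.05858872]
wrist handle 1077
   0.085 172 x [0.6804 0.684  0.6918] ztop 0.2509
   0.095 164 x [0.6818 0.6849 0.6925] ztop 0.2497
   0.105 178 x [0.6822 0.6856 0.6939] ztop 0.249
   0.115 189 x [0.6823 0.6862 0.6938] ztop 0.248
   0.125 205 x [0.6825 0.6864 0.6945] ztop 0.2475
   0.135 169 x [0.6832 0.6879 0.6959] ztop 0.2463
wrist lens 3559 plane [-0.0023 -0.0686  0.2559] circ ((0.680062472820282, 0.02022598497569561), 0.054890234023332596)
```

Emit:
apply_moves(deltas=[{"travel": [-1.9, 3.4, 0], "dr": [0, 0, 0]}, {"travel": [-1.9, 3.4, 0], "dr": [0, 0, 0]}, {"travel": [-1.8, 3.5, 0], "dr": [0, 0, 0]}, {"travel": [0, 0, 0], "dr": [0, 0, 7.6]}, {"travel": [0, 0, 0], "dr": [0, 0, 7.6]}, {"travel": [0, 0, 0], "dr": [0, 0, 7.6]}, {"travel": [0, 0, 0], "dr": [0, 0, 7.5]}, {"travel": [0, 0, 0], "dr": [0, 0, 7.5]}, {"travel": [0, 0, 0], "dr": [0, 0, 0]}, {"travel": [0, 0, 0], "dr": [0, 0, 0]}])

```text
clock: 21.1
ee_pos: [0.6869, 0.1138, 0.371]
ee_rot: [-3.141, 0.001, 1.508]
contact_force: [-0.4, -0.5, -0.8]
opening: 0.0386
grasp_force: 0.0
```

Run:
```python
from h import *
go([.6872,.1115,.231])
im,W=cloud('wrist');p=W.reshape(-1,3);h=p[(p[:,2]>.225)&(p[:,2]<.265)&(p[:,0]>.66)&(p[:,0]<.72)&(p[:,1]>.085)&(p[:,1]<.15)]
print(len(h),np.percentile(h,[2,50,98],axis=0).round(4) if len(h) else '')
```

```text
q [-0.431  0.645  0.466  1.161 -0.277  1.397 -0.063] p [0.6869 0.1138 0.371 ] F [-0.4 -0.5 -0.8]
[[ 0.063  0.998 -0.001]
 [ 0.998 -0.063 -0.   ]
 [-0.001 -0.001 -1.   ]]
tool-frame delta cm [-0.22  0.06 14.  ]
1148 [[0.682  0.0862 0.241 ]
 [0.6891 0.1163 0.2472]
 [0.6969 0.1419 0.2512]]
```

Emit:
apply_moves(deltas=[{"travel": [0, 0.1, 4], "dr": [0, 0, 0]}, {"travel": [0, 0.1, 4], "dr": [0, 0, 0]}, {"travel": [0, 0, 3], "dr": [0, 0, 0]}, {"travel": [0, 0, 2], "dr": [0, 0, 0]}, {"travel": [0, 0, 1], "dr": [0, 0, 0]}, {"travel": [0, 0, 0], "dr": [0, 0, 0]}, {"travel": [0, 0, 0], "dr": [0, 0, 0]}])

```text
clock: 21.85
ee_pos: [0.6901, 0.1124, 0.2328]
ee_rot: [3.14, -0.0, 1.504]
contact_force: [-0.1, -0.4, 0.4]
opening: 0.0383
grasp_force: 0.0
```

Emit:
apply_moves(deltas=[{"travel": [0, 0, 0], "dr": [0, 0, 0]}, {"travel": [0, 0, 0], "dr": [0, 0, 0]}, {"travel": [0, 0, 0], "dr": [0, 0, 0]}, {"travel": [0, 0, 0], "dr": [0, 0, 0]}, {"travel": [0, 0, 0], "dr": [0, 0, 0]}], hand=-1)

```text
clock: 22.35
ee_pos: [0.6899, 0.1123, 0.2324]
ee_rot: [3.14, -0.0, 1.503]
contact_force: [0.9, 1.0, 2.9]
opening: 0.0115
grasp_force: 58.6
```

Run:
```python
from h import *
p,M=st()
A=np.array([.668,-.1625]); a0,a1=-.07,.1433; t0,t1=.077,.2195
def frame(a,t):
    u=np.array([-np.sin(a),np.cos(a),0]); L=np.r_[A,.25]+.185*u
    X=u*np.cos(t)-np.array([0,0,1])*np.sin(t); Y=np.array([np.cos(a),np.sin(a),0]); return L,np.c_[X,Y,np.cross(X,Y)]
L0,F0=frame(a0,t0); lp=F0.T@(p-L0); lM=F0.T@M; print('tcp in lens frame',lp.round(4))
N=8
for i in range(1,N+1):
    s=i/N; L,F=frame(a0+s*(a1-a0),t0+s*(t1-t0)); q=L+F@lp; Q=F@lM
    print((M.T@(q-p)*100).round(2).tolist(),np.degrees(R.from_matrix(M.T@Q).as_rotvec()).round(2).tolist()); p,M=q,Q
print(p)
```

```text
q [-0.427  0.738  0.432  1.369 -0.321  1.102 -0.018] p [0.6899 0.1123 0.2324] F [0.9 1.  2.9]
[[ 0.068  0.998  0.002]
 [ 0.998 -0.068  0.   ]
 [ 0.     0.002 -1.   ]]
tcp in lens frame [0.0918 0.0026 0.0106]
[-0.03, -0.73, 0.16] [-0.01, -1.02, -1.53]
[-0.03, -0.73, 0.16] [-0.04, -1.02, -1.53]
[-0.03, -0.73, 0.16] [-0.07, -1.02, -1.53]
[-0.03, -0.73, 0.16] [-0.09, -1.02, -1.53]
[-0.03, -0.73, 0.16] [-0.12, -1.02, -1.52]
[-0.03, -0.73, 0.16] [-0.15, -1.02, -1.52]
[-0.03, -0.73, 0.16] [-0.17, -1.02, -1.52]
[-0.03, -0.73, 0.16] [-0.2, -1.02, -1.52]
[0.63168857 0.10736642 0.21969936]
```

Emit:
apply_moves(deltas=[{"travel": [0, 0, 0], "dr": [0, 0, 0]}, {"travel": [0, 0, 0], "dr": [0, 0, 0]}, {"travel": [0, 0, 0], "dr": [0, 0, 0]}, {"travel": [0, 0, 0.5], "dr": [0, 0, 0]}, {"travel": [0, 0, 0.5], "dr": [0, 0, 0]}, {"travel": [0, 0, 0], "dr": [0, 0, 0]}], hand=-0.1)

```text
clock: 22.95
ee_pos: [0.6886, 0.1125, 0.2203]
ee_rot: [-3.139, 0.0, 1.503]
contact_force: [-0.8, 0.8, 0.2]
opening: 0.0386
grasp_force: 0.0
```

Emit:
apply_moves(deltas=[{"travel": [0, 0, 0], "dr": [0, 0, 0]}, {"travel": [0, 0, 0], "dr": [0, 0, 0]}, {"travel": [0, 0, 0], "dr": [0, 0, 0]}, {"travel": [0, 0, 0], "dr": [0, 0, 0]}, {"travel": [0, 0, 0], "dr": [0, 0, 0]}], hand=-1)

```text
clock: 23.45
ee_pos: [0.6894, 0.1124, 0.2217]
ee_rot: [3.141, -0.0, 1.503]
contact_force: [-0.4, 0.2, -0.2]
opening: 0.012
grasp_force: 58.4
```

Emit:
apply_moves(deltas=[{"travel": [0, -0.73, 0.16], "dr": [0, -1, -1.5]}, {"travel": [0, -0.73, 0.16], "dr": [0, -1, -1.5]}, {"travel": [0, -0.73, 0.16], "dr": [0, -1, -1.5]}, {"travel": [0, -0.73, 0.16], "dr": [-0.1, -1, -1.5]}, {"travel": [0, -0.73, 0.16], "dr": [-0.1, -1, -1.5]}, {"travel": [0, -0.73, 0.16], "dr": [-0.1, -1, -1.5]}, {"travel": [0, -0.73, 0.16], "dr": [-0.2, -1, -1.5]}, {"travel": [0, -0.73, 0.16], "dr": [-0.2, -1, -1.5]}, {"travel": [0, 0, 0], "dr": [0, 0, 0]}, {"travel": [0, 0, 0], "dr": [0, 0, 0]}, {"travel": [0, 0, 0], "dr": [0, 0, 0]}])

```text
clock: 24.55
ee_pos: [0.6299, 0.1059, 0.2095]
ee_rot: [-3.137, 0.145, 1.713]
contact_force: [-0.4, -8.8, 4.0]
opening: 0.0118
grasp_force: 58.6
```

```bash
cat > lens.py <<'E'
from chk import *
E0=np.array([.646,-.010,.1115]); A=np.array([.668,-.1625])
st(); print(bot.observe()['opening'])
for n in('top','scene'):
    im,W=cloud(n); p=W.reshape(-1,3); p=p[~np.isnan(p[:,0])]
    p=p[(p[:,2]>.2)&(p[:,2]<.29)]
    d=p[:,:2]-A; r=np.hypot(*d.T); a=np.arctan2(-d[:,0],d[:,1])
    m=(r>.05)&(r<.11)&(abs(a)<.5)&(p[:,2]>.245)&(p[:,2]<.262); aa=np.median(a[m]) if m.sum()>5 else np.nan
    u=np.array([-np.sin(aa),np.cos(aa)]); L=A+.185*u
    q=p[np.hypot(*(p[:,:2]-L).T)<.05]; x=(q[:,:2]-L)@u
    c=np.polyfit(x[abs(x)<.045],q[abs(x)<.045,2],1); 
    for _ in range(3):
        k=abs(q[:,2]-np.polyval(c,x))<.008; c=np.polyfit(x[k],q[k,2],1)
    hm=(r>.25)&(r<.31)&(abs(a-aa)<.08)&(p[:,2]<.26)
    print(n,'arm ang',aa,m.sum(),'handle ang',np.median(a[hm]) if hm.sum() else None,hm.sum(),'tilt',-np.arctan(c[0]),'z0',c[1],k.sum())
    t=-np.arctan(c[0]); X=np.r_[-u*np.cos(t),np.sin(t)]; Lw=np.r_[L,.25]; Y=np.array([u[1],-u[0],0]); Z=np.cross(X,Y); Z=Z*np.sign(Z[2])
    print('   edge in lens x,y,z',[((E0-Lw)@v).round(4) for v in(X,Y,Z)])
    chk(n,False)
E
python3 lens.py
```

```text
q [-0.554  0.687  0.459  1.572 -0.172  0.955  0.055] p [0.6299 0.1059 0.2095] F [-0.4 -8.8  4. ]
[[-0.14   0.99   0.015]
 [ 0.979  0.141 -0.144]
 [-0.145 -0.005 -0.989]]
0.011787701923566417
top arm ang 0.1383926770152592 176 handle ang 0.14383058466381324 128 tilt 0.24206614342280222 z0 0.25478795004559035 1596
   edge in lens x,y,z [np.float64(-0.0032), np.float64(-0.0008), np.float64(-0.1419)]
top xmax 0.1676
scene arm ang 0.18476358493213454 111 handle ang 0.1782348151639072 147 tilt 0.23040804370707058 z0 0.2551518941430104 691
   edge in lens x,y,z [np.float64(-0.0014), np.float64(0.0064), np.float64(-0.1419)]
scene xmax 0.1688
```

Emit:
apply_moves(deltas=[{"travel": [0, 0, 0], "dr": [0, 0, 0]}, {"travel": [0, 0, 0], "dr": [0, 0, 0]}, {"travel": [0, 0, 0], "dr": [0, 0, 0]}, {"travel": [0, 0, 0], "dr": [0, 0, 0]}, {"travel": [0, 0, -2], "dr": [0, 0, 0]}, {"travel": [0, 0, -4], "dr": [0, 0, 0]}, {"travel": [0, 0, -5], "dr": [0, 0, 0]}, {"travel": [0, 0, -4], "dr": [0, 0, 0]}, {"travel": [0, 0, 0], "dr": [0, 0, 0]}, {"travel": [0, 0, 0], "dr": [0, 0, 0]}, {"travel": [0, 0, 0], "dr": [0, 0, 0]}], hand=-0.1)

```text
clock: 25.85
ee_pos: [0.6276, 0.1311, 0.356]
ee_rot: [-3.136, 0.139, 1.714]
contact_force: [-0.4, -0.1, 0.0]
opening: 0.0378
grasp_force: 0.0
```

```bash
python3 lens.py
python3 - <<'E'
from chk import *
for n in('wrist','top'): chk(n)
im,W=cloud('scene'); cv2.imwrite('pics/s9.png',cv2.resize(im[140:320,230:430],(800,600)))
E
```

```text
q [-0.602  0.569  0.498  1.358 -0.127  1.283  0.009] p [0.6276 0.1311 0.356 ] F [-0.4 -0.1  0. ]
[[-0.141  0.99   0.015]
 [ 0.98   0.142 -0.138]
 [-0.139 -0.005 -0.99 ]]
0.03782342449822427
top arm ang 0.13985905511049365 175 handle ang 0.1402311821032731 157 tilt 0.23830823021246886 z0 0.25473451295621957 1605
   edge in lens x,y,z [np.float64(-0.0026), np.float64(-0.0005), np.float64(-0.1419)]
top xmax 0.1679
scene arm ang 0.18205735791883432 110 handle ang 0.1539992797008066 96 tilt 0.22887346175535433 z0 0.2550305039552388 702
   edge in lens x,y,z [np.float64(-0.0012), np.float64(0.006), np.float64(-0.1419)]
scene xmax 0.1683
wrist 0.028 124 0.0006 0.0119
wrist 0.04 126 0.0003 0.0117
wrist 0.052 130 0.0004 0.0116
wrist 0.064 128 0.0005 0.0113
wrist 0.076 131 0.0004 0.0109
wrist 0.088 139 -0.0002 0.0107
wrist 0.1 201 -0.0006 0.0102
wrist 0.112 128 0.0004 0.0103
wrist 0.124 105 -0.0013 0.0091
wrist 0.136 73 -0.0038 0.0079
wrist 0.148 43 -0.0068 0.005
wrist 0.16 15 -0.0091 0.0025
wrist xmax 0.1668
top 0.028 34 0.0002 0.0111
top 0.04 32 0.0004 0.0113
top 0.052 36 -0.0 0.0118
top 0.064 32 -0.0 0.0112
top 0.076 35 0.0002 0.0124
top 0.088 33 0.0 0.011
top 0.1 28 -0.0 0.0116
top xmax 0.1689
```

View pics/s9.png

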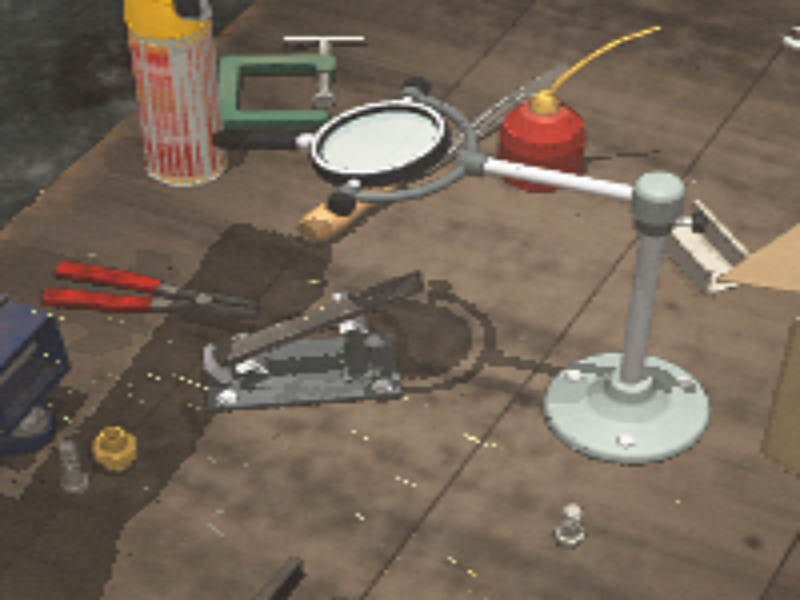

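The chisel lies in both vees against the stop at about (220,355), with its edge at (415,285) under the tilted lens at (380,145). The bystanders are in place, and the arm is clear and still. Handing in.

```bash
python3 -c "
from bench import bot
print(bot.close_job())"
```

```text
the job is handed in; nothing more can be done
None
```

I handed the job in at about 26 s; the judge returned no verdict. By my measurements, the chisel lies in both vees with its head on the stop, edge up and bevel up. The lens's line of sight passes within about 6 mm of the middle of the edge, and the arm is clear of everything.

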